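# Snap the lid of a fastener tub shut all round

## Robot

A 7-joint arm with a two-finger parallel gripper is mounted at the origin on a cart in front of the work surface, level with it; the furniture and walls round the work are solid. World frame = base frame: x ahead of the robot, y to its left, z up, the work surface at z = 0. Lengths are in mm, angles in rad, forces in N, time in s.
With the tool pointing down it reaches from about 375 to 925 mm from the base axis. Payload 3.1 kg.
Tool frame: the origin (TCP) lies on the centre line of the jaws, within the pads' length; the fingertips stand 14 mm ahead of it and the grasp point (between the pads) lies 5 mm behind it; z points along the fingers, y is the line along which they close (so a half turn about z gives the same grasp; the last joint's range is limited). The gripper opens to 85 mm and grips with 20 to 120 N. Pads are 22 mm wide; open, the fingers measure 114 mm over their backs; the gripper's body (76 mm by 85 mm) begins 54 mm behind the grasp point. The pads swing forward as they close: fully open they stand 13 mm farther back than shut.
Start: joints at [1.175, 0.383, 0.044, 1.598, -0.018, 1.161, -0.05], TCP at [190.741, -621.386, 245.269] pointing down, gripper open.
Joint ranges: [-2.61, 2.61], [-0.41, 2.15], [-1.48, 1.57], [0, 2.5], [-1.57, 4.71], [0.05, 1.97], [-2.85, 2.85]. Speed limits (rad/s): [2.79, 2.79, 3.14, 3.14, 3.14, 3.14, 3.14].

## Interface

Orientations are given as a 3x3 rotation matrix whose columns are the frame's x, y, z axes.
In Python, from cell import robot, imaging gives the robot as it stands. The module is installed in compiled form; this text tells all that it offers.
- The arm moves only by the tool servo_tool, never from a script. Its argument "rows" is a list that holds one entry, the list of rows, each a list of 7 numbers: the shift along the world's x, y, z in cm, then the turn, a rotation vector about the world's x, y, z in rad, then the finger opening in cm, from 0 to 8.54. A call has 1 to 12 rows; each row shifts and turns the commanded pose from where the row before left it; what a row does not reach is not made up. A row lasts 1/10 s, in which the tool goes at most 50 mm and 8.59 degrees, less where a joint would pass 70% of its speed; a pose out of reach is approached as far as the arm can. A call with a gripper value outside its range is refused whole. The fingers move at their own pace and stop on an object; the grip force is fixed at half the most. Time passes only in rows, so rows that do not move let the fingers close. It gives the time, the measured TCP pose, the force, the opening and the grip force at its end, in the units of the state.
- robot.get_state(): the state, without advancing time (a new reading comes with each control period).
- imaging.camera(name): name is "scene" or "top" or "wrist"; returns a dict with "img" (384x512x3 uint8, red, green, blue), "intrinsics" (3x3 intrinsics, pixels), "T" (4x4, takes a point from camera to world coordinates); the wrist camera has in their place "mount" (4x4, takes a point from camera to tool coordinates, whose origin is the TCP and whose axes are the flange's). Camera axes: x right, y down, z forward; pixel columns grow to the right and rows downward; lengths in mm; the calibration is good to about 2 mm. A picture is of the moment at which its call begins: read the wrist's pose just before it. There is no depth.
- robot.sign_off(): hands the job in; it is judged then, once.
The state is a dict: "time": time; "joint_pos": joint angles; "dq": joint speeds; "tau": joint torques, N m; "ee_pos": TCP position; "eef_rot": TCP orientation; "contact_force": force on the tool from outside, world axes, zero at the start; "wrist_torque": the same for the moment, N m; "width": finger opening in mm; "grasp_force": force on a finger pad.
Only numpy, scipy, OpenCV 4.12 (cv2) and the standard library are available. Lean on these libraries where they do the work, as an engineer would, in place of code of your own. Each camera call takes 0.05 s, during which the arm holds its last target. There are 200 camera calls.

## Task

The grey lid on the red tub is not snapped shut yet: press its four rim sections down with the fingertips, one at a time, until each clicks shut, starting with the section that has the blue pull tab and going round clockwise as seen from above. Leave the tub standing where it is, do not lift it, and leave the things around it alone.

Things in the scene. Friction and masses are not known exactly. Their poses are not given: they have to be found in the camera images.
- tub: Loose red round plastic tub full of fasteners (about 1 kg with its lid), 141 mm wide, 136 mm high, foot 122 mm wide; origin at the centre of its underside, z up. Its grey clip-on lid has a fixed middle 78 mm square, top 140 mm above the bench, and round it four hinged rim sections, each a quarter of the rim, out to 76 mm from the tub's axis. They point along the tub's +x (tab section), -y, -x and +y.
- section_a (a joint): Lid rim section, the section that carries the blue pull tab. Hinge along its inner straight edge, 40 mm from the tub's axis. 0 = sprung up (slopes up outward by 0.24 rad, outer edge about 9 mm high); grows as it is pressed down; 0.24 = clicked shut, flush with the lid's middle. It has two resting places: it resists with up to about 10 N at its thumb pad, and past half-way (0.12) it snaps down and stays, else it springs back.
- section_a_pad (a point): Top of the black thumb pad of this section (the section that carries the blue pull tab), 63 mm from the tub's axis and 23 mm outward from the hinge; where to press straight down. About 146 mm above the bench when sprung up, 141 mm when shut. The pad is 12 by 40 mm, the section about 36 mm deep and 108 mm along the rim; a 5 mm seam parts it from its neighbours.
- section_b (a joint): Lid rim section, next clockwise (seen from above) after the tab section. Hinge along its inner straight edge, 40 mm from the tub's axis. 0 = sprung up (slopes up outward by 0.24 rad, outer edge about 9 mm high); grows as it is pressed down; 0.24 = clicked shut, flush with the lid's middle. It has two resting places: it resists with up to about 10 N at its thumb pad, and past half-way (0.12) it snaps down and stays, else it springs back.
- section_b_pad (a point): Top of the black thumb pad of this section (next clockwise (seen from above) after the tab section), 63 mm from the tub's axis and 23 mm outward from the hinge; where to press straight down. About 146 mm above the bench when sprung up, 141 mm when shut. The pad is 12 by 40 mm, the section about 36 mm deep and 108 mm along the rim; a 5 mm seam parts it from its neighbours.
- section_c (a joint): Lid rim section, opposite the tab section. Hinge along its inner straight edge, 40 mm from the tub's axis. 0 = sprung up (slopes up outward by 0.24 rad, outer edge about 9 mm high); grows as it is pressed down; 0.24 = clicked shut, flush with the lid's middle. It has two resting places: it resists with up to about 10 N at its thumb pad, and past half-way (0.12) it snaps down and stays, else it springs back.
- section_c_pad (a point): Top of the black thumb pad of this section (opposite the tab section), 63 mm from the tub's axis and 23 mm outward from the hinge; where to press straight down. About 146 mm above the bench when sprung up, 141 mm when shut. The pad is 12 by 40 mm, the section about 36 mm deep and 108 mm along the rim; a 5 mm seam parts it from its neighbours.
- section_d (a joint): Lid rim section, next anticlockwise after the tab section, the last to press. Hinge along its inner straight edge, 40 mm from the tub's axis. 0 = sprung up (slopes up outward by 0.24 rad, outer edge about 9 mm high); grows as it is pressed down; 0.24 = clicked shut, flush with the lid's middle. It has two resting places: it resists with up to about 10 N at its thumb pad, and past half-way (0.12) it snaps down and stays, else it springs back.
- section_d_pad (a point): Top of the black thumb pad of this section (next anticlockwise after the tab section, the last to press), 63 mm from the tub's axis and 23 mm outward from the hinge; where to press straight down. About 146 mm above the bench when sprung up, 141 mm when shut. The pad is 12 by 40 mm, the section about 36 mm deep and 108 mm along the rim; a 5 mm seam parts it from its neighbours.
- spool: Bystander: rusty spacer spool, 34 mm wide, 54 mm high, upright; origin at the centre of its underside, z up.
- tin: Bystander: grey open tin with screws in it, 72 mm wide, 74 mm high, upright; origin at the centre of its underside, z up.
- bolt: Bystander: dark steel bolt standing on its head, 24 mm wide, 87 mm high; origin at the centre of its underside, z up.
- block: Bystander: brown wooden block lying flat, 45x90x34 mm; origin at the centre of its underside, z up.

How it is judged (in metres and radians):
On the way, in this order (a step that is already met when the one before it is completed fails the run):
1. the section with the pull tab is clicked shut (value of joint section_a above 0.2 rad), for 0.2 s.
2. the next section clockwise is clicked shut (value of joint section_b above 0.2 rad), for 0.2 s.
3. the section opposite the tab is clicked shut (value of joint section_c above 0.2 rad), for 0.2 s.
4. the last section is clicked shut (value of joint section_d above 0.2 rad), for 0.2 s.
At the end, for the whole second after the job is handed in: All four rim sections are shut (each hinge past 0.20 of 0.24 rad), and the tub stands upright (within 0.06 rad), at rest, within 40 mm of where it stood (value of joint each of section_a, section_b, section_c, section_d above 0.2 rad and distance of tub from where it was at the start of the episode below 0.04 m and angle between tub's own z axis and vertical below 0.06 rad and linear speed of tub below 0.02 m/s); the robot touches nothing.
It fails at once if the tub is lifted (15 mm) or tipped (0.25 rad) (height (world z) of tub above 0.015 m or angle between tub's own z axis and vertical above 0.25 rad).
It fails at once if the tub is shoved more than 40 mm from its place (distance of tub from where it was at the start of the episode above 0.04 m).
It fails at once if a bystander (spool, tin, bolt, wooden block) is moved more than 20 mm or tipped (distance of any of spool, tin, bolt, block from where it was at the start of the episode above 0.02 m or angle between any of spool, tin, bolt, block's own z axis and vertical above 0.4 rad).
It also fails if it takes over 45 s, if anything falls off the work surface, if the arm or the gripper's body presses on something with over 40 N, if the wrist force passes 120 N, or if a joint passes its speed limit or range.

## Working session

There is one attempt and no reset: what is moved stays moved. The work goes in short steps, Python scripts to look and compute and a tool call to move; the robot and the scene stay as the last step left them, time stands still between calls to the robot, and variables do not carry over. Pictures are saved under pics/ and viewed, at most 10 in all, crops included, and the job is handed in when it is done.

Besides the shell and the picture viewer there is one more tool, called after "Request:" as name(argument=value, ...) on one line, values as JSON. servo_tool: Moves the arm, as the interface text tells. Its arguments: {"type":"object","properties":{"rows":{"type":"array"}},"required":["rows"]}

```bash
mkdir -p pics; python3 - <<'E'
from cell import robot, imaging
import cv2,numpy as np
s=robot.get_state();print(s['time'],s['ee_pos'],s['eef_rot'],s['width'])
ims=[]
for n in("scene","top"):
    c=imaging.camera(n);np.savez(f"{n}.npz",**c);print(n,c['intrinsics'],c['T']);cv2.imwrite(f"pics/{n}0.png",c['img'][:,:,::-1])
E
```

```text
0.0 [ 190.46392988 -620.51181615  243.87800326] [[ 9.55961539e-01  2.93490671e-01 -8.73158947e-04]
 [ 2.93491953e-01 -9.55958254e-01  2.50798426e-03]
 [-9.86335183e-05 -2.65380162e-03 -9.99996474e-01]] 85.12961759367067
scene [[429.72397336   0.         246.70413419]
 [  0.         429.72397336 190.06464078]
 [  0.           0.           1.        ]] [[-6.43924833e-01 -4.91809010e-01  5.86075684e-01 -6.04036491e+01]
 [-7.65055872e-01  4.21007914e-01 -4.87280051e-01  6.36610218e+02]
 [-7.09378098e-03 -7.62152369e-01 -6.47358822e-01  7.48895666e+02]
 [ 0.00000000e+00  0.00000000e+00  0.00000000e+00  1.00000000e+00]]
top [[358.07744606   0.         250.69099574]
 [  0.         358.07744606 190.92179842]
 [  0.           0.           1.        ]] [[ 2.31930996e-02 -9.97264113e-01  7.01880954e-02  4.43247903e+02]
 [-9.99444486e-01 -2.14485071e-02  2.55084438e-02  1.34094550e+02]
 [-2.39332258e-02 -7.07407248e-02 -9.97207576e-01  9.51802267e+02]
 [ 0.00000000e+00  0.00000000e+00  0.00000000e+00  1.00000000e+00]]
```

View pics/top0.png

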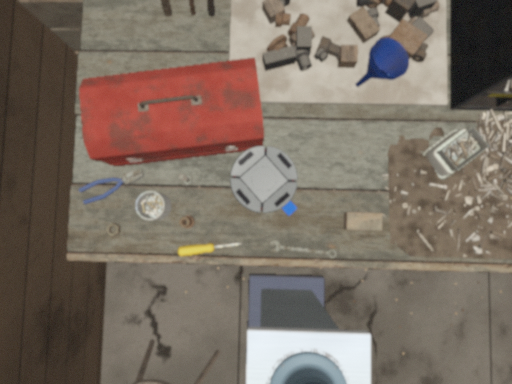

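View pics/scene0.png

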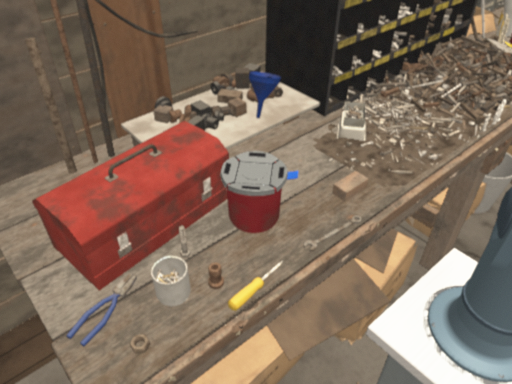

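The top view shows the grey lid at about (264,179), with the blue tab at (290,209), lower right. The toolbox is just behind and left of it, and the block is at (364,221). The scene view shows the toolbox standing about as high as the tub, the tin and spool nearer, and the bolt next to the toolbox.

```bash
cat >h.py <<'E'
import numpy as np,cv2
def ray(c,px,z):
    K,T=c['intrinsics'],c['T']
    d=T[:3,:3]@np.linalg.solve(K,[px[0],px[1],1.]);o=T[:3,3]
    return o+d*(z-o[2])/d[2]
def blobs(m,lo,hi=1e9):
    n,l,s,ce=cv2.connectedComponentsWithStats(m.astype(np.uint8))
    return [(ce[i],s[i,4]) for i in range(1,n) if lo<=s[i,4]<=hi]
E
python3 - <<'E'
from h import *
for n,z0 in(("top",1),("scene",1)):
    c=np.load(n+".npz");im=c['img'].astype(int);r,g,b=im[...,0],im[...,1],im[...,2]
    box=(slice(140,225),slice(222,305)) if n=="top" else (slice(145,205),slice(212,305))
    o=np.array([box[1].start,box[0].start])
    print(n)
    for p,a in blobs(((b-r>60)&(b>110))[box],8): print(" tab",p+o,a,ray(c,p+o,135).round(1))
    for p,a in blobs((im.max(2)<75)[box],10,200): print(" pad",p+o,a,ray(c,p+o,146).round(1))
# toolbox lid handle heights: triangulate handle ends
t=np.load("top.npz");s=np.load("scene.npz")
for a,b in (((143,106),(114,172)),((195,99),(155,150)),((262,140),(227,163)),((253,62),(190,126))):
    A=[];B=[]
    pa0,pa1=ray(t,a,0),ray(t,a,300);pb0,pb1=ray(s,b,0),ray(s,b,300)
    M=np.c_[pa1-pa0,-(pb1-pb0)];k=np.linalg.lstsq(M,pb0-pa0,rcond=None)[0]
    P=pa0+k[0]*(pa1-pa0);Q=pb0+k[1]*(pb1-pb0);print("box",P.round(),Q.round())
cv2.imwrite("pics/crop.png",np.hstack([cv2.resize(t['img'][135:225,215:310,::-1],None,fx=4,fy=4,interpolation=2),cv2.resize(s['img'][140:230,205:300,::-1],None,fx=4,fy=4,interpolation=2)]))
E
```

```text
top
 tab [289.05645161 207.85483871] 124 [464.   66.8 135. ]
 pad [283.87878788 160.33333333] 33 [571.   81.1 146. ]
 pad [242.63888889 196.25      ] 36 [487.5 172.6 146. ]
 pad [281.60526316 199.        ] 38 [483.3  84.8 146. ]
scene
 tab [292.16883117 174.68831169] 77 [469.2  59.8 135. ]
 pad [257.10344828 154.20689655] 29 [571.   78.1 146. ]
 pad [226.90322581 167.93548387] 31 [575.5 166.7 146. ]
 pad [280.84375 171.96875] 32 [483.6  82.7 146. ]
 pad [250.64705882 187.35294118] 17 [486.8 170.4 146. ]
box [678. 393. 190.] [676. 391. 188.]
box [697. 281. 184.] [696. 279. 184.]
box [623. 132. 116.] [623. 131. 116.]
box [792. 156. 162.] [772. 134. 153.]
```

View pics/crop.png

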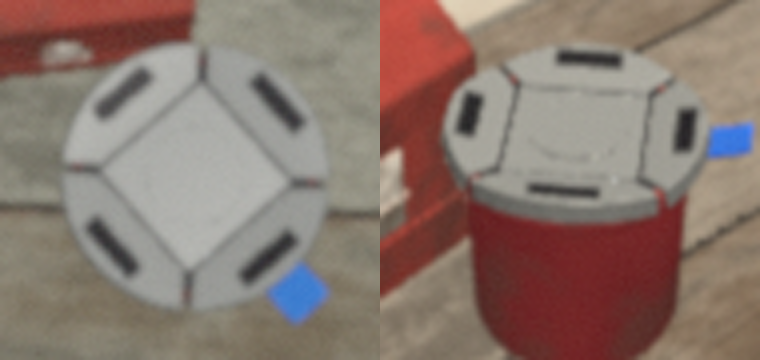

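The crop shows all four pads, and the two views agree to about 4 mm. The tub centre is about (529,125), with A≈(483,84), B≈(487,171), C≈(575,167) and D≈(571,80), all at the expected 62 mm radius. The toolbox top is at most 190 mm high. I'm moving over A with the fingers closing.

Request:
servo_tool(rows=[[[1.8, 4.4, 0, 0, 0, 0.037, 0], [1.8, 4.4, 0, 0, 0, 0.037, 0], [1.8, 4.4, 0, 0, 0, 0.037, 0], [1.8, 4.4, 0, 0, 0, 0.037, 0], [1.8, 4.4, 0, 0, 0, 0.037, 0], [1.8, 4.4, 0, 0, 0, 0.037, 0], [1.8, 4.4, 0, 0, 0, 0.037, 0], [1.8, 4.4, 0, 0, 0, 0.037, 0], [1.8, 4.4, 0, 0, 0, 0.037, 0], [1.8, 4.4, 0, 0, 0, 0.037, 0], [1.8, 4.4, 0, 0, 0, 0.037, 0], [1.8, 4.4, 0, 0, 0, 0.037, 0]]])

```text
time: 1.3
ee_pos: [406.7, -91.6, 245.1]
eef_rot: [[0.736, 0.677, -0.0], [0.677, -0.736, -0.0], [-0.0, 0.0, -1.0]]
contact_force: [1.8, -0.0, 0.2]
width: 0.1
grasp_force: 0.0
```

Request:
servo_tool(rows=[[[1.5, 3.4, 0, 0, 0, 0, 0], [1.5, 3.5, 0, 0, 0, 0, 0], [1.5, 3.5, 0, 0, 0, 0, 0], [1.5, 3.5, 0, 0, 0, 0, 0], [1.6, 3.5, 0, 0, 0, 0, 0], [0, 0, 0, 0, 0, 0, 0], [0, 0, 0, 0, 0, 0, 0]]])

```text
time: 2.0
ee_pos: [482.3, 81.4, 244.8]
eef_rot: [[0.735, 0.678, -0.001], [0.678, -0.735, 0.0], [-0.001, -0.001, -1.0]]
contact_force: [1.0, -0.3, 0.9]
width: 0.2
grasp_force: 0.0
```

```bash
python3 - <<'E'
from h import *
from cell import robot, imaging
s=robot.get_state();c=imaging.camera("wrist")
T=np.eye(4);T[:3,:3]=s['eef_rot'];T[:3,3]=s['ee_pos'];c['T']=T@c['mount'];print(s['ee_pos'],c['mount'].round(2))
np.savez("w1.npz",**c)
im=c['img'].astype(int)
for p,a in blobs(im.max(2)<60,150): print(p.round(),a,ray(c,p,146).round(1))
cv2.imwrite("pics/w1.png",c['img'][...,::-1])
E
```

```text
[482.33061445  81.39831237 244.8017779 ] [[   0.     -0.95   -0.32   82.27]
 [   1.      0.     -0.     -0.45]
 [   0.     -0.32    0.95 -128.56]
 [   0.      0.      0.      1.  ]]
[340. 107.] 161 [572.7  86.5 146. ]
[259. 259.] 232 [442.3  45.3 146. ]
[259. 342.] 27899 [378.  -14.6 146. ]
```

View pics/w1.png

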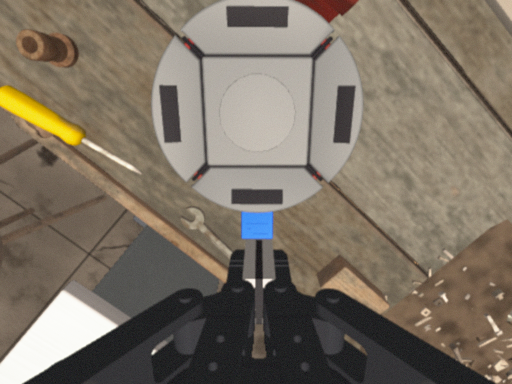

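The wrist view shows the pads at A (257,196), B (170,113), C (257,16) and D (344,113), with the tab at (257,225).

```bash
python3 - <<'E'
from h import *
c=np.load("w1.npz");P=[ray(c,p,146) for p in((257,196),(170,113),(257,16),(344,113))]
m=np.mean(P,0);print(np.round(P,1),m,[np.linalg.norm(p-m) for p in P])
E
```

```text
[[483.   84.5 146. ]
 [487.1 173.  146. ]
 [574.5 168.7 146. ]
 [571.5  81.4 146. ]] [529.0292777  126.90492736 146.        ] [np.float64(62.57108167280664), np.float64(62.29478582463696), np.float64(61.77980367763637), np.float64(62.26787902649181)]
```

Request:
servo_tool(rows=[[[0.1, 0.3, -3.5, 0, 0, 0, 0], [0, 0, -3, 0, 0, 0, 0], [0, 0, -1.5, 0, 0, 0, 0], [0, 0, -0.3, 0, 0, 0, 0], [0, 0, -0.2, 0, 0, 0, 0], [0, 0, -0.2, 0, 0, 0, 0], [0, 0, 0, 0, 0, 0, 0]]])

```text
time: 2.75
ee_pos: [484.0, 82.5, 159.9]
eef_rot: [[0.738, 0.675, 0.0], [0.675, -0.738, -0.002], [-0.001, 0.002, -1.0]]
contact_force: [-4.9, -0.9, 8.3]
width: 0.3
grasp_force: 3.9
```

Request:
servo_tool(rows=[[[0, 0, -0.2, 0, 0, 0, 0], [0, 0, -0.2, 0, 0, 0, 0], [0, 0, 0, 0, 0, 0, 0]]])

```text
time: 3.05
ee_pos: [484.5, 83.5, 155.0]
eef_rot: [[0.738, 0.675, 0.002], [0.675, -0.738, 0.0], [0.002, 0.001, -1.0]]
contact_force: [-0.1, -0.4, -0.4]
width: -0.2
grasp_force: 0.0
```

Request:
servo_tool(rows=[[[0, 0, -0.2, 0, 0, 0, 0], [0, 0, 0, 0, 0, 0, 0]]])

```text
time: 3.25
ee_pos: [484.7, 83.7, 153.9]
eef_rot: [[0.737, 0.675, 0.002], [0.675, -0.737, -0.001], [0.001, 0.001, -1.0]]
contact_force: [-3.1, -1.1, 9.5]
width: -0.1
grasp_force: 4.3
```

A is shut: it gave way, then went solid at the shut height. Next is B.

Request:
servo_tool(rows=[[[0, 0, 3, 0, 0, 0, 0], [0.1, 4.5, 0, 0, 0, 0, 0], [0.1, 4.4, 0, 0, 0, 0, 0], [0, 0, 0, 0, 0, 0, 0], [0, 0, 0, 0, 0, 0, 0]]])

```text
time: 3.75
ee_pos: [485.5, 174.4, 182.5]
eef_rot: [[0.735, 0.679, 0.0], [0.679, -0.735, 0.001], [0.001, -0.0, -1.0]]
contact_force: [-0.2, -0.9, -0.0]
width: -0.3
grasp_force: 0.0
```

```bash
python3 - <<'E'
from h import *
from cell import robot, imaging
s=robot.get_state();c=imaging.camera("wrist")
T=np.eye(4);T[:3,:3]=s['eef_rot'];T[:3,3]=s['ee_pos'];c['T']=T@c['mount'];print(s['ee_pos'])
np.savez("w2.npz",**c)
cv2.imwrite("pics/w2.png",c['img'][...,::-1])
E
```

```text
[485.5369862  174.41266466 182.48468462]
```

View pics/w2.png

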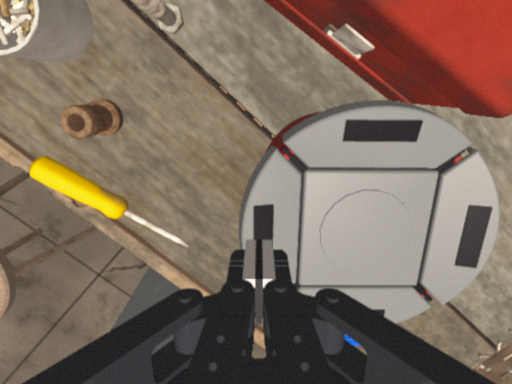

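The view shows the fingertips over pad B (263,222), with pad C at (382,130) and pad D at (472,236). The tub is where it was.

Request:
servo_tool(rows=[[[0.1, -0.1, -1.8, 0, 0, 0, 0], [0, 0, -0.4, 0, 0, 0, 0], [0, 0, -0.2, 0, 0, 0, 0], [0, 0, -0.2, 0, 0, 0, 0], [0, 0, -0.2, 0, 0, 0, 0], [0, 0, 0, 0, 0, 0, 0], [0, 0, 0, 0, 0, 0, 0]]])

```text
time: 4.5
ee_pos: [486.9, 170.7, 154.1]
eef_rot: [[0.738, 0.675, -0.0], [0.675, -0.738, -0.0], [-0.0, 0.0, -1.0]]
contact_force: [0.2, -0.1, 0.1]
width: 0.1
grasp_force: 0.0
```

```bash
python3 - <<'E'
from h import *
c=np.load("w2.npz");print([ray(c,*p).round(1) for p in(((382,130),146),((473,236),146))])
E
```

```text
[array([574.7, 168.6, 146. ]), array([571.1,  81.1, 146. ])]
```

Request:
servo_tool(rows=[[[0, 0, -0.2, 0, 0, 0, 0], [0, 0, 0, 0, 0, 0, 0]]])

```text
time: 4.7
ee_pos: [487.0, 171.0, 153.8]
eef_rot: [[0.738, 0.675, -0.0], [0.675, -0.738, -0.002], [-0.002, 0.001, -1.0]]
contact_force: [-4.0, -2.6, 11.5]
width: 0.1
grasp_force: 5.9
```

B is shut. Next is C.

Request:
servo_tool(rows=[[[0, 0, 3, 0, 0, 0, 0], [4.4, -0.2, 0, 0, 0, 0, 0], [4.4, -0.2, 0, 0, 0, 0, 0], [0, 0, 0, 0, 0, 0, 0], [0, 0, 0, 0, 0, 0, 0]]])

```text
time: 5.2
ee_pos: [575.0, 166.9, 181.3]
eef_rot: [[0.739, 0.674, -0.002], [0.674, -0.739, 0.0], [-0.001, -0.002, -1.0]]
contact_force: [-0.7, 0.7, -0.3]
width: 0.0
grasp_force: 0.0
```

Request:
servo_tool(rows=[[[0, 0.1, -1.8, 0, 0, 0, 0], [0, 0, -0.4, 0, 0, 0, 0], [0, 0, -0.2, 0, 0, 0, 0], [0, 0, -0.2, 0, 0, 0, 0], [0, 0, -0.2, 0, 0, 0, 0], [0, 0, -0.1, 0, 0, 0, 0], [0, 0, 0, 0, 0, 0, 0]]])

```text
time: 5.9
ee_pos: [574.1, 169.1, 154.0]
eef_rot: [[0.737, 0.676, -0.0], [0.676, -0.737, -0.0], [-0.0, -0.0, -1.0]]
contact_force: [-0.8, 0.7, 5.3]
width: 0.0
grasp_force: 2.4
```

Request:
servo_tool(rows=[[[0, 0, -0.2, 0, 0, 0, 0], [0, 0, 0, 0, 0, 0, 0], [0, 0, 3.1, 0, 0, 0, 0], [-0.2, -4.4, 0, 0, 0, 0, 0], [-0.2, -4.4, 0, 0, 0, 0, 0], [0, 0, 0, 0, 0, 0, 0], [0, 0, 0, 0, 0, 0, 0]]])

```text
time: 6.6
ee_pos: [569.9, 77.9, 181.4]
eef_rot: [[0.74, 0.672, -0.002], [0.672, -0.74, -0.001], [-0.002, -0.0, -1.0]]
contact_force: [-0.1, 0.7, -0.5]
width: -0.1
grasp_force: 0.0
```

```bash
python3 - <<'E'
from h import *
from cell import robot, imaging
s=robot.get_state();c=imaging.camera("wrist")
print(s['ee_pos'])
a=c['img'];b=imaging.camera("scene")['img'][130:250,190:320]
cv2.imwrite("pics/w3.png",np.hstack([cv2.resize(a,(400,300)),cv2.resize(b,(325,300))])[...,::-1])
E
```

```text
[569.88310717  77.89971732 181.39094983]
```

View pics/w3.png

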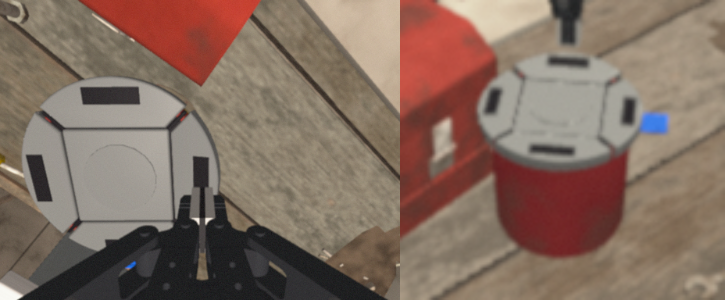

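The fingertips are over pad D (201,175 in the left half), the other three sections look flush, and the tub stands upright. Pressing D.

Request:
servo_tool(rows=[[[0.1, 0.2, -1.8, 0, 0, 0, 0], [0, 0, -0.4, 0, 0, 0, 0], [0, 0, -0.2, 0, 0, 0, 0], [0, 0, -0.2, 0, 0, 0, 0], [0, 0, -0.2, 0, 0, 0, 0], [0, 0, -0.1, 0, 0, 0, 0], [0, 0, 0, 0, 0, 0, 0], [0, 0, -0.1, 0, 0, 0, 0], [0, 0, 0, 0, 0, 0, 0]]])

```text
time: 7.6
ee_pos: [572.2, 84.1, 153.9]
eef_rot: [[0.736, 0.677, 0.001], [0.677, -0.736, 0.001], [0.001, 0.0, -1.0]]
contact_force: [-2.3, 0.5, 8.9]
width: 0.0
grasp_force: 4.4
```

Solid at the shut height. Retreating and checking.

Request:
servo_tool(rows=[[[0, 0, 3, 0, 0, 0, 0], [0, 0, 4, 0, 0, 0, 0], [-2, -4, 1, 0, 0, 0, 0], [-2, -4, 0, 0, 0, 0, 0], [-2, -4, 0, 0, 0, 0, 0], [-2, -4, 0, 0, 0, 0, 0], [0, 0, 0, 0, 0, 0, 0], [0, 0, 0, 0, 0, 0, 0]]])

```text
time: 8.4
ee_pos: [490.9, -78.6, 231.8]
eef_rot: [[0.739, 0.673, -0.001], [0.673, -0.739, -0.0], [-0.001, -0.001, -1.0]]
contact_force: [0.8, 1.1, 0.2]
width: -0.4
grasp_force: 0.0
```

```bash
python3 - <<'E'
from h import *
from cell import imaging
b=imaging.camera("scene")['img'][130:250,190:320];a=np.load("scene.npz")['img'][130:250,190:320]
cv2.imwrite("pics/end.png",cv2.resize(np.hstack([a,b]),(780,360),interpolation=2)[...,::-1])
E
```

```text
(no output)
```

View pics/end.png

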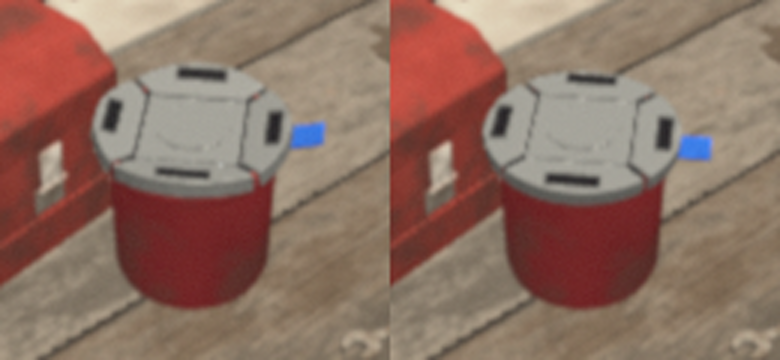

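Compared with the start (left half), all four sections are now flush (right half). The tub has not moved.

```bash
python3 -c "
from cell import robot
print(robot.sign_off())"
```

```text
the job is handed in; nothing more can be done
None
```

I pressed all four rim sections shut in order, starting with the tab section and going clockwise. The final picture shows the lid flush and the tub upright in its place; the job is handed in, but no verdict came back.

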